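# Load the press carrier and index it under the press

## Robot

A 6-joint arm with a two-finger parallel gripper is mounted at the origin on the work surface. World frame = base frame: x ahead of the robot, y to its left, z up, the work surface at z = 0. Lengths are in m, angles in degrees, forces in N, time in s.
With the tool pointing down it reaches from about 0.3 to 0.75 m from the base axis. Payload 8.5 kg.
Tool frame: the origin (TCP) lies midway between the tips of the shut fingers; the grasp point (between the pads) lies 19 mm behind it; z points along the fingers, y is the line along which they close (so a half turn about z gives the same grasp; the last joint's range is limited). The gripper opens to 85 mm and grips with 20 to 120 N. Pads are 22 mm wide; open, the fingers measure 114 mm over their backs; the gripper's body (76 mm by 85 mm) begins 54 mm behind the grasp point. The pads swing forward as they close: fully open they stand 13 mm farther back than shut.
Start: joints at [-85.617, 21.807, 74.336, -0, 83.858, -12.336], TCP at [0.158, -0.527, 0.231] pointing down, gripper open.
Joint ranges: [-178.18, 178.18], [-50.72, 133.34], [12.68, 142.11], [-81.47, 261.47], [9.98, 163.14], [-165.26, 165.26]. Speed limits (degrees/s): [136.94, 136.94, 180, 180, 180, 180].

## Interface

Orientations are given as a 3x3 rotation matrix whose columns are the frame's x, y, z axes.
In Python, from rig import monitor, optics, close_job, models gives the robot as it stands.
- The arm moves only by the tool step_arm, never from a script. Its arguments are lists of equal length, an entry for each row: "fingers": the closure, from -1 (fully open) to 1 (shut); "travel": the shift along the tool's x, y, z scaled (see below), a list of three; "twist": the turn about the tool's z scaled (see below). In form: {"fingers": [fingers, ...], "travel": [[tx, ty, tz], ...], "twist": [twist, ...]}. A call has 1 to 10 rows; each row shifts and turns the commanded pose from where the row before left it, along the tool's axes as they then stand; what a row does not reach is not made up. The controller multiplies each number of a shift by 100 mm and each number of a turn by pi rad. A row lasts 1/8 s, in which the tool goes at most 62.5 mm and 10.7 degrees, less where a joint would pass 70% of its speed; a pose out of reach is approached as far as the arm can. A call with a number of a shift or a turn outside -1 to 1 is refused whole. A call with a gripper value outside its range is refused whole. The fingers move at their own pace and stop on an object; "force" is the grip in N (left out, the last holds). Time passes only in rows, so rows that do not move let the fingers close. It gives the time, the measured TCP pose, the force, the opening and the grip force at its end, in the units of the state.
- monitor.observe(): the state, without advancing time (a new reading comes with each control period).
- optics.get_image(name): name is "side" or "top" or "wrist"; returns (picture, depth): 384x512x3 uint8, blue, green, red; 384x512 float32, m along the optical axis (not along the pixel's ray), 0 where there is no reading.
- optics.get_calibration(name): a dict with "vertical_fov" (degrees; the focal length in pixels is half the picture's height over the tangent of half this angle, whatever the lens; pixels are square), "cx", "cy" (the principal point, pixels), "distortion" ([k1, k2, p1, p2, k3] as OpenCV has them; the pictures are not rectified), "world_from_camera" (4x4, takes a point from camera to world coordinates). Camera axes: x right, y up, looking along -z (the intrinsics and any distortion apply to the point x, -y, -z); pixel columns grow to the right and rows downward; lengths in m; the calibration is good to about 2 mm. A picture is of the moment at which its call begins: read the wrist's pose just before it. get_calibration takes no time and is no camera call; for the wrist camera it gives the pose at the moment of the call.
- close_job(): hands the job in; it is judged then, once.
Trained networks look in the newest picture that a camera, given by its name, has taken for a name from the list of things; names that differ only in an ending like _2 or _b are one class to them, and where a whole thing is asked for, a point or a joint stands for the part that bears it (a point fixed in the world has none). Each returns a list of dicts, best first, with "confidence" (0 to 1); they miss things now and then, are a little off and sometimes report something else, mostly with a low value. They report only what shows in the picture. A call takes as long as a camera call. They do not tell look-alikes from the thing itself.
- models.trace(camera, query): "mask" (384x512 bool, what is visible of it) and "point" ([column, row] in pixels, amid what is visible of it).
- models.landmark_of(camera, query): "point" ([column, row] in pixels: a listed point, or the origin of a listed thing).
The state is a dict: "time_s": time; "q": joint angles; "qvel": joint speeds; "joint_efforts": joint torques, N m; "position": TCP position; "tool_rot": TCP orientation; "ft_force": force on the tool from outside, world axes, zero at the start; "wrist_torque": the same for the moment, N m; "grip_width": finger opening in m; "gripper_force": force on a finger pad.
Only numpy, scipy, OpenCV 4.12 (cv2) and the standard library are available. Lean on these libraries where they do the work, as an engineer would, in place of code of your own. Each camera call takes 0.05 s, during which the arm holds its last target. There are 200 camera calls.

## Task

Set the larger of the two flanged brass end caps face down (boss up) on the steel spigot of the carrier while the carrier is still at its loading station, so that its flange lies flat on the plate, and let go of it. Then push the carrier along the slide by its upright rear tab, in under the press, until its index plunger drops home in the notch of the next station, and leave it latched there with the cap still seated. The notch cannot be seen, so feel for it and do not leave the carrier short of it or past it; leave everything else on the bench where it is.

Things in the scene. Friction and masses are not known exactly. Their poses are not given: they have to be found in the camera images.
- slide: Indexing slide fixed to the bench: dark steel base 400 x 100 mm (x -100 to +300) with two low rails and, along its right side (y = -60), a closed grey index bar 20 mm wide, 30 mm high. Origin: on the bench (z = 0), under the centre of the carrier's plate at the loading station. x is the push direction, level, towards the press; y to the left of it, z up.
- press: Green press yoke fixed across the slide; origin and axes as the slide. Beam x 85 to 180 mm, 228 wide, 170 to 200 mm above the bench; posts x 115 to 165, y +-90 to +-114; ram 32 across at x = 160 hangs to 100 mm; T-bar on top to 250 mm. The beam blocks an upright gripper before the carrier is home: lean the tool back some 40 degrees, fingers pointing down and towards the press.
- carrier (a joint): Travel of the carrier along the slide's x, m: 0 at the loading station (start), end stop 0.215. An aluminium plate 120 x 90 x 15 mm, its top 35 mm above the bench. The next notch lies somewhere between 0.13 and 0.18, different each time, hidden in the index bar. It takes 6 to 9 N to leave the loading notch, then 2 to 3 N; it does not coast. It cannot be lifted.
- plunger (a joint): Lift of the carrier's spring index plunger, m: about -0.0014 in the shallow loading notch (start), +0.0013 riding between the stations, -0.0033 home in the deeper next notch, +0.002 past it. It drops in with a 3 mm jerk forward, then resists: pushing past it takes some 12 N, so stop at a rise of 5 to 7 N. No notch beyond: if pushed past, draw it back.
- plunger_knob (a point): Top of the plunger's black knob, 18 mm across, at the carrier's rear right (55 mm behind the plate's centre, 60 mm right of it); its top is 61 mm above the bench at the start, 63 mm riding between stations, 59 mm home in the next notch. Not to be handled.
- push_face (a point): Centre of the rear face of the upright push tab at the carrier's rear end, 60 mm behind the plate's centre, 53 mm above the bench. The tab is 70 mm wide, 8 mm thick, its top 71 mm above the bench; the face looks back along -x of the slide. Axes as the slide.
- seat (a point): Foot of the centring spigot, on the carrier's plate, 35 mm above the bench, 12 mm ahead of the plate's centre. The spigot is steel, 32 mm across, 10 mm high, its top 4 mm chamfered to 25 mm across. Axes as the slide.
- cap: The larger flanged brass end cap (the one to seat): flange 84 mm across, 12 mm thick; on it a plain solid round boss 44 mm across and 34 mm high (46 mm in all); in the face underneath a round recess 36.4 mm across and 12 mm deep. 0.25 to 0.5 kg. Stands face down on the bench, left or right of the slide. Origin: centre of its underside; z up along the boss. Grip it by the boss.
- small_cap: The smaller flanged brass cap, not needed: flange 64 mm across, 10 mm thick, boss 28 mm across, 24 mm high, recess 22 mm. Origin: centre of its underside.
- grease_jar: White screw jar, 60 mm across, 65 mm high. Origin: centre of its underside. Leave alone.
- cork_block: Cork block 90 x 50 x 30 mm. Origin: centre of its underside. Leave alone.
- screwdriver: Screwdriver 200 mm long, lying along its x. Leave alone.
- mallet: Hammer 240 mm long, lying along its x. Leave alone.
- spanner: Spanner 160 mm long, lying along its x. Leave alone.
Not all that is in view belongs to the job. What is shaped like the cap but blue or turquoise is not meant.

How it is judged:
By the outcome, as a careful person would: the job done as asked, in the order asked, and still so for the second after the job is handed in, with the robot touching nothing.
It also fails if it takes over 64 s, if anything falls off the work surface, if the arm or the gripper's body presses on something with over 40 N, if the wrist force passes 120 N, or if a joint passes its speed limit or range.

## Working session

There is one attempt and no reset: what is moved stays moved. The work goes in short steps, Python scripts to look and compute and a tool call to move; the robot and the scene stay as the last step left them, time stands still between calls to the robot, and variables do not carry over. Pictures are saved under pics/ and viewed, at most 10 in all, crops included, and the job is handed in when it is done.

Besides the shell and the picture viewer there is one more tool, called after ">>>" as name(argument=value, ...) on one line, values as JSON. step_arm: Moves the arm, as the interface text tells. Its arguments: {"type":"object","properties":{"fingers":{"type":"array","items":{"type":"number"}},"travel":{"type":"array","items":{"type":"array","items":{"type":"number"}}},"twist":{"type":"array","items":{"type":"number"}},"force":{"type":"number"}},"required":["fingers","travel","twist"]}

```bash
mkdir -p pics; ls
cat > h.py <<'E'
import numpy as np, cv2
from rig import monitor, optics, close_job, models
def cal(n):
    c=optics.get_calibration(n); f=192/np.tan(np.radians(c["vertical_fov"])/2)
    K=np.array([[f,0,c["cx"]],[0,f,c["cy"]],[0,0,1.]])
    return K,np.array(c["distortion"],float),np.array(c["world_from_camera"])
def ray(n,p,C=None):
    K,d,T=C or cal(n)
    u=cv2.undistortPoints(np.array([[p]],float),K,d)[0,0]
    v=T[:3,:3]@np.array([u[0],-u[1],-1.]); return T[:3,3],v
def at_depth(n,p,z,C=None):
    o,v=ray(n,p,C); return o+v*z
def at_z(n,p,z,C=None):
    o,v=ray(n,p,C); return o+v*(z-o[2])/v[2]
def tri(rs):
    A=np.zeros((3,3));b=np.zeros(3)
    for o,v in rs:
        v=v/np.linalg.norm(v);P=np.eye(3)-np.outer(v,v);A+=P;b+=P@o
    X=np.linalg.solve(A,b)
    return X,[np.linalg.norm((np.eye(3)-np.outer(v,v)/(v@v))@(X-o)) for o,v in rs]
E
python3 - <<'E'
from h import *
ims=[]
for n in ("side","top","wrist"):
    im,d=optics.get_image(n); C=cal(n)
    cv2.imwrite(f"pics/{n}0.png",im)
    print(n,C[2][:3,3].round(3),C[0][0,0].round(1),C[1])
    for q in ("cap","small_cap","seat","push_face","plunger_knob","slide","press","carrier"):
        try:
            L=models.landmark_of(n,q)
            for l in L[:3]:
                p=l["point"];z=d[int(np.clip(p[1],0,383)),int(np.clip(p[0],0,511))]
                print(n,q,np.round(p,1),round(l["confidence"],2),at_depth(n,p,z,C).round(4))
        except Exception as e: print(n,q,e)
    ims.append(im)
cv2.imwrite("pics/all0.png",cv2.resize(np.vstack([np.hstack(ims[:2])]),(800,300)))
s=monitor.observe(); print(s)
E
```

```text
pics
side [-0.038  0.842  1.356] 482.3 [-0.03097708  0.          0.          0.          0.        ]
side cap [317.5 146.5] 0.85 [ 0.4714 -0.3294  0.0112]
side cap [234.8 145.6] 0.71 [ 0.6242 -0.0146  0.2038]
side cap [297.3 119.1] 0.59 [ 0.6078 -0.4069  0.0195]
side small_cap [205.3 270.9] 0.68 [0.4921 0.3374 0.0314]
side small_cap [159.6 224.3] 0.45 [0.7132 0.2927 0.049 ]
side seat [276.5 179.5] 0.77 [0.4337 0.0315 0.2062]
side seat [273.8 155.7] 0.43 [ 0.5602 -0.1579  0.0622]
side push_face [285.4 160.6] 0.66 [ 0.5107 -0.1568  0.0679]
side plunger_knob [272.8 153.6] 0.53 [ 0.5701 -0.1668  0.0591]
side slide [276.  184.2] 0.68 [0.4272 0.0441 0.2007]
side carrier it knows: cap, cork_block, grease_jar, mallet, plunger_knob, press, push_face, screwdriver, seat, slide, small_cap, spanner
top [0.349 0.02  1.435] 450.4 [-0.10098418  0.          0.          0.          0.        ]
top cap [403.1 250.9] 0.78 [ 0.333  -0.4379  0.0434]
top cap [372.2 203.6] 0.66 [ 0.4785 -0.3401  0.0527]
top cap [310.1 122.5] 0.59 [ 0.7363 -0.1482  0.0437]
top small_cap [356.2 148.4] 0.71 [ 0.6566 -0.297   0
[... 822 characters left out ...]
7736e+01, -1.23355869e+01]), 'qvel': array([-0.00190331, -0.03272357, -0.09992988, -0.08230188,  0.07970785,
       -0.03309346]), 'joint_efforts': array([ 2.46298923e-04, -4.48336279e+01, -2.31468093e+01, -2.12901514e-04,
        5.60319913e-04,  7.56547678e-06]), 'position': array([ 0.15821833, -0.52674759,  0.23134238]), 'tool_rot': array([[ 9.57729880e-01,  2.87669039e-01,  8.30897442e-06],
       [ 2.87669039e-01, -9.57729878e-01, -6.24202208e-05],
       [-9.99861189e-06,  6.21719453e-05, -9.99999998e-01]]), 'ft_force': array([-0.15118407,  0.23531188,  0.42989347]), 'wrist_torque': array([-0.01990623, -0.04708025,  0.00219382]), 'gripper_force': 0.0, 'grip_width': 0.08515401283038744}
```

```bash
python3 -c "
import cv2
for n in('top','side'): cv2.imwrite(f'pics/{n}0b.png',cv2.resize(cv2.imread(f'pics/{n}0.png'),(800,600),interpolation=cv2.INTER_CUBIC))"
```

```text
(no output)
```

View pics/top0b.png

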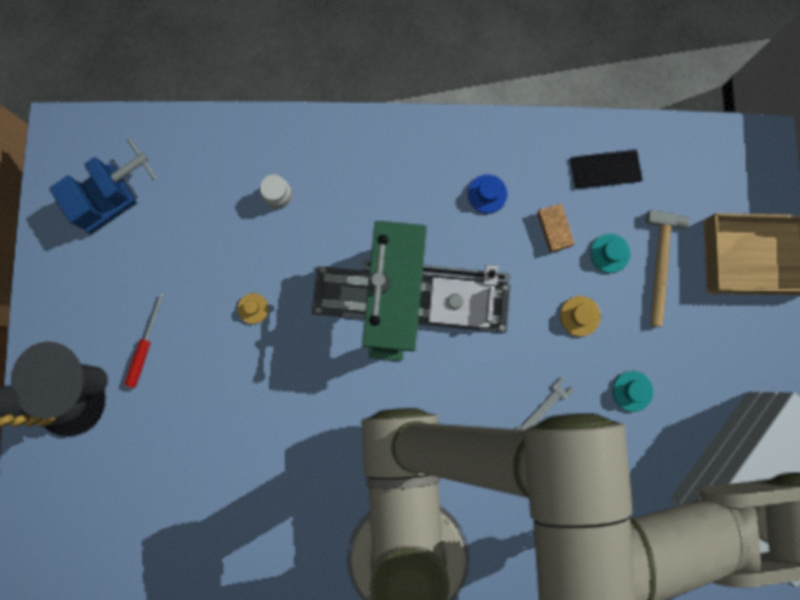

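View pics/side0b.png

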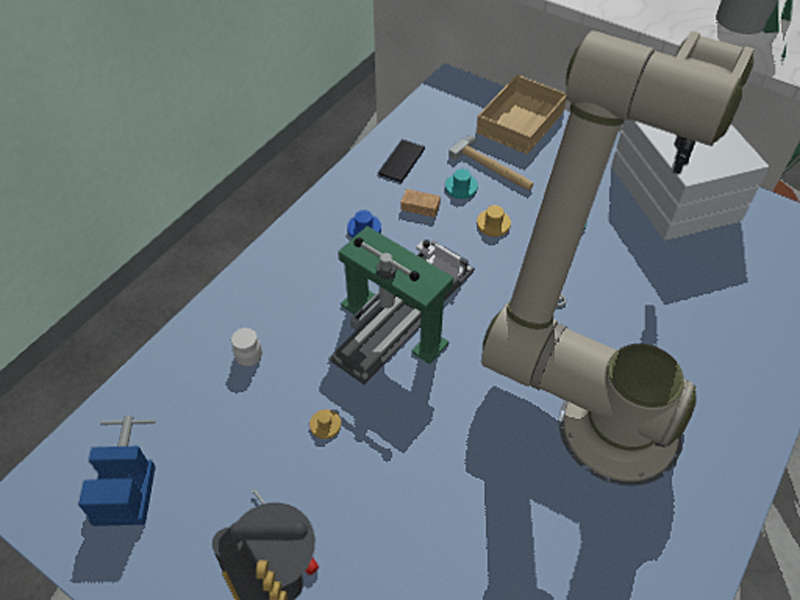

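Candidates for the cap (top, raw px): brass large (371,202), brass small (161,197), turquoise (403,251) and (390,162), blue (311,123). By the description, it is the larger brass one at (371,202), side view (316,141). Next I work out the wrist view over it.

Run:
```python
from h import *
K,d,T=cal("wrist"); print(T.round(4),K)
s=monitor.observe(); R=s["tool_rot"]; p=s["position"]
print("cam in tool",(R.T@(T[:3,3]-p)).round(4),(R.T@T[:3,:3]).round(3))
rs=[ray("top",(372.2,203.6)),ray("side",(317.5,146.5))]
print(tri(rs))
print("seat?",tri([ray("top",(289.4,192.4)),ray("side",(273.8,155.7))]))
print("seat z.035",at_z("top",(289.4,192.4),.035),"pf",at_z("top",(311.4,193.8),.053),"knob",at_z("top",(491*.64,272*.64),.061))
```

```text
[[ 0.2883  0.9166  0.277   0.2284]
 [-0.9575  0.2755  0.0849 -0.5048]
 [ 0.0015 -0.2897  0.9571  0.3737]
 [ 0.      0.      0.      1.    ]] [[336.01543235   0.         258.72967188]
 [  0.         336.01543235 195.24454955]
 [  0.           0.           1.        ]]
cam in tool [ 0.0735 -0.0009 -0.1424] [[ 0.001  0.957  0.29 ]
 [ 1.    -0.    -0.002]
 [-0.001  0.29  -0.957]]
(array([ 0.48534685, -0.36052674, -0.02472604]), [np.float64(0.00040303418334389495), np.float64(0.00040303418334384236)])
seat? (array([ 0.5007958 , -0.07018149,  0.17857029]), [np.float64(0.005996226341779615), np.float64(0.0059962263417796145)])
seat z.035 [ 0.51210971 -0.08345222  0.035     ] pf [ 0.5065757  -0.15034061  0.053     ] knob [ 0.56720732 -0.15832614  0.061     ]
```

Run:
```python
from h import *
# brass sizes in top picture from stored image
im=cv2.imread("pics/top0.png"); hsv=cv2.cvtColor(im,cv2.COLOR_BGR2HSV)
m=cv2.inRange(hsv,(15,120,90),(30,255,255)); n,l,st,c=cv2.connectedComponentsWithStats(m)
for i in range(1,n):
    if st[i,4]>100: print(st[i],c[i])
cr=np.hstack([cv2.resize(im[172:232,341:401],(400,400),interpolation=2),cv2.resize(im[167:227,131:191],(400,400),interpolation=2)])
cv2.imwrite("pics/crop.png",cr)
```

```text
[153 188  18  19 264] [161.58712121 197.12121212]
[359 190  25  25 402] [371.59701493 201.58706468]
```

View pics/crop.png

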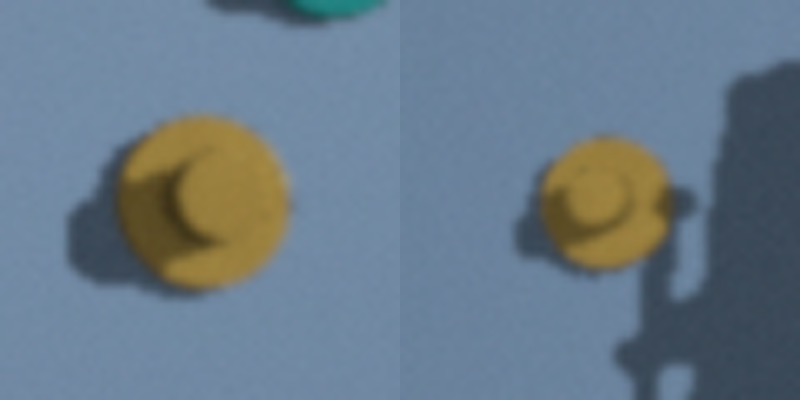

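Left crop: the larger brass cap (25 px flange). Right crop: the small one (19 px). The choice stands.

>>> step_arm(fingers=[-1,-1,-1,-1,-1,-1,-1,-1,-1], travel=[[0.45,-0.1,0],[0.45,-0.1,0],[0.45,-0.1,0],[0.45,-0.1,0],[0.45,-0.1,0],[0.45,-0.1,0],[0.45,-0.1,0],[0.45,-0.1,0],[0,0,0]], twist=[0,0,0,0,0,0,0,0,0])

```text
time_s: 2.33
position: [0.482, -0.3448, 0.231]
tool_rot: [[0.957, 0.291, 0.0], [0.291, -0.957, 0.0], [0.0, -0.0, -1.0]]
ft_force: [-0.3, -0.4, 0.2]
grip_width: 0.0854
gripper_force: 0.0
```

```bash
cat > capm.py <<'E'
from h import *
import sys
s=monitor.observe(); C=cal("wrist"); im,d=optics.get_image("wrist"); cv2.imwrite(sys.argv[1],im)
print(s["time_s"],s["position"].round(4),s["q"].round(1))
hsv=cv2.cvtColor(im,cv2.COLOR_BGR2HSV); m=cv2.inRange(hsv,(13,100,50),(32,255,255))
n,l,st,c=cv2.connectedComponentsWithStats(m); 
print(st[1:][st[1:,4]>300])
v,u=np.nonzero((l>0)&(np.isin(l,np.nonzero(st[:,4]>300)[0]))&(d>0))
K,dd,T=C
q=cv2.undistortPoints(np.c_[u,v].astype(float)[:,None],K,dd)[:,0]; z=d[v,u]
P=(T[:3,:3]@np.c_[q[:,0]*z,-q[:,1]*z,-z].T).T+T[:3,3]
b=P[P[:,2]>.038]; f=P[(P[:,2]<.02)]
for nme,a in (("boss",b),("flange",f)):
    if len(a)>20:
        (cx,cy),r=cv2.minEnclosingCircle(a[:,:2].astype(np.float32)); print(nme,len(a),"z",np.median(a[:,2]).round(4),"c",round(cx,4),round(cy,4),"r",round(r,4),np.percentile(a[:,:2],[1,99],axis=0).round(4).tolist())
for q in ("cap",): print([(np.round(x["point"],1),round(x["confidence"],2)) for x in models.landmark_of("wrist",q)])
E
python3 capm.py pics/w1.png
```

```text
2.325 [ 0.482  -0.3448  0.231 ] [-47.   26.2  67.2   0.   86.6  26. ]
[[ 242    0   53   13  569]
 [ 225  120   76   75 4390]]
boss 1496 z 0.0457 c 0.4884 -0.3465 r 0.022 [[0.4685, -0.3666], [0.5093, -0.326]]
flange 2865 z 0.0119 c 0.5384 -0.3312 r 0.0929 [[0.4501, -0.3851], [0.627, -0.3055]]
[(array([362.8,  53.5]), 0.95), (array([260.1, 158.9]), 0.84), (array([306.7, 291. ]), 0.73)]
```

>>> step_arm(fingers=[-1,-1,-1,-1,-1,-1,-1], travel=[[0.06,0.03,0.4],[0,0,0.5],[0,0,0.5],[0,0,0.4],[0,0,0.2],[0,0,0.17],[0,0,0]], twist=[0,0,0,0,0,0,0])

```text
time_s: 3.3
position: [0.4858, -0.3479, 0.0137]
tool_rot: [[0.958, 0.287, -0.001], [0.287, -0.958, 0.001], [-0.001, -0.001, -1.0]]
ft_force: [0.1, -1.1, -0.1]
grip_width: 0.0854
gripper_force: 0.0
```

>>> step_arm(fingers=[1,1,1,1,1,1], travel=[[0,0,0],[0,0,0],[0,0,0],[0,0,0],[0,0,0],[0,0,0]], twist=[0,0,0,0,0,0], force=60)

```text
time_s: 4.05
position: [0.4869, -0.348, 0.0154]
tool_rot: [[0.958, 0.288, 0.001], [0.288, -0.958, -0.001], [0.001, 0.002, -1.0]]
ft_force: [-1.1, 0.9, 5.3]
grip_width: 0.0422
gripper_force: 61.0
```

>>> step_arm(fingers=[1,1,1,1,1,1,1,1,1,1], travel=[[0,0,-0.2],[0,0,-0.5],[0,0,-0.55],[0,0,-0.5],[-0.15,-0.5,0],[-0.15,-0.5,0],[-0.15,-0.5,0],[-0.15,-0.5,0],[-0.15,-0.54,0],[0,0,0]], twist=[0,0.035,0.04,0.035,0,0,0,0,0,0])

```text
time_s: 5.3
position: [0.4238, -0.0868, 0.1893]
tool_rot: [[0.999, -0.05, -0.001], [-0.05, -0.999, 0.001], [-0.001, -0.001, -1.0]]
ft_force: [0.8, -1.6, -3.7]
grip_width: 0.0425
gripper_force: 63.0
```

Run:
```python
from h import *
s=monitor.observe(); C=cal("wrist"); im,d=optics.get_image("wrist"); cv2.imwrite("pics/w2.png",im)
print(s["time_s"],s["position"].round(4),s["q"].round(1),s["ft_force"].round(1),s["tool_rot"].round(3).tolist(),s["grip_width"])
for q in ("seat","push_face","plunger_knob","slide"):
    for l in models.landmark_of("wrist",q)[:2]:
        p=l["point"];z=d[int(np.clip(p[1],0,383)),int(np.clip(p[0],0,511))]
        print(q,np.round(p,1),round(l["confidence"],2),at_depth("wrist",p,z,C).round(4))
cv2.imwrite("pics/w2b.png",cv2.resize(im,(800,600)))
np.save("w2d.npy",d); np.savez("w2c.npz",*C)
```

```text
5.3 [ 0.4238 -0.0868  0.1893] [-27.4  12.5  95.8   0.   71.8  65.5] [ 0.8 -1.6 -3.7] [[0.999, -0.05, -0.001], [-0.05, -0.999, 0.001], [-0.001, -0.001, -1.0]] 0.0424929905167782
seat [252.1  76.5] 0.92 [ 0.5104 -0.0853  0.0442]
push_face [347.3  76.4] 0.77 [ 0.5058 -0.1554  0.0706]
slide [269.4  79.9] 0.93 [ 0.5071 -0.0991  0.0434]
```

View pics/w2b.png

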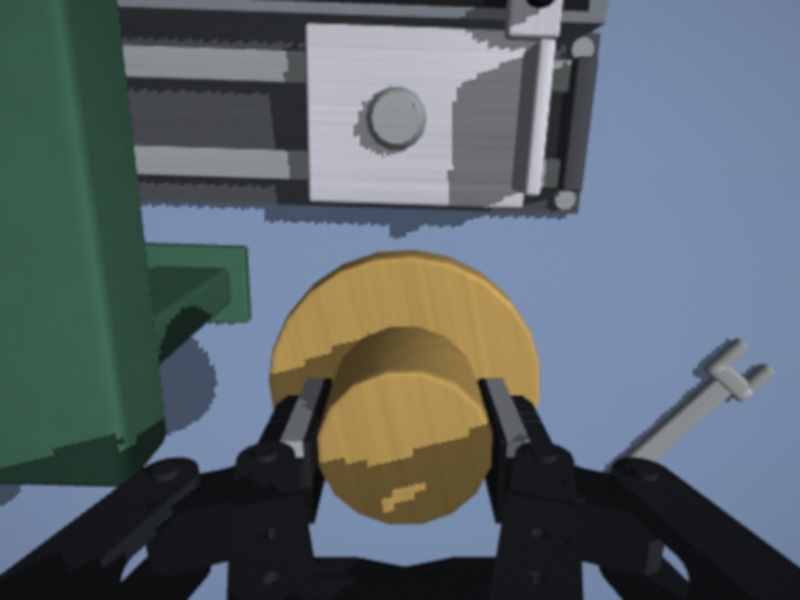

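The wrist view shows the cap held by the boss, the spigot at raw (254,75) and the tab at raw (346,75). Next I fit the spigot, cap and plate from the depth.

Run:
```python
from h import *
im=cv2.imread("pics/w2.png"); d=np.load("w2d.npy"); f=np.load("w2c.npz"); K,dd,T=[f[k] for k in f.files]
v,u=np.mgrid[0:384,0:512]; u=u.ravel();v=v.ravel(); z=d.ravel()
q=cv2.undistortPoints(np.c_[u,v].astype(float)[:,None],K,dd)[:,0]
P=((T[:3,:3]@np.c_[q[:,0]*z,-q[:,1]*z,-z].T).T+T[:3,3]); P[z<=0]=9
P=P.reshape(384,512,3)
def circ(m,n):
    a=P[m]; (cx,cy),r=cv2.minEnclosingCircle(a[:,:2].astype(np.float32)); print(n,m.sum(),np.median(a[:,2]).round(4),"c",round(cx,4),round(cy,4),"r",round(r,4),"mean",a.mean(0).round(4), "pct",np.percentile(a[:,:2],[1,99],axis=0).round(4).tolist())
X,Y,Z=P[...,0],P[...,1],P[...,2]
win=(v.reshape(384,512)<105)&(u.reshape(384,512)>225)&(u.reshape(384,512)<280)
circ(win&(Z>.0425)&(Z<.05),"spigot top")
hsv=cv2.cvtColor(im,cv2.COLOR_BGR2HSV); br=cv2.inRange(hsv,(13,80,40),(32,255,255))>0
zz=Z[br]; print(np.percentile(zz,[2,20,50,80,98]).round(4))
circ(br&(Z>.21),"boss top"); circ(br&(Z<.195)&(Z>.15),"flange top(part)")
# flange circle fit from front rim edge
a=P[br&(Z<.195)&(Z>.17)]; print(a[:,0].max(),a[:,1].min(),a[:,1].max())
pl=(np.abs(Z-.035)<.004)&(X>.44)&(X<.57)&(Y<0)&(v.reshape(384,512)<140)
a=P[pl][:,:2].astype(np.float32); rc=cv2.minAreaRect(a); print("plate",rc, np.median(Z[pl]))
tb=(np.abs(Z-.071)<.005)&(u.reshape(384,512)>300)&(X<.548); a=P[tb][:,:2].astype(np.float32); print("tab top",len(a),cv2.minAreaRect(a),a.mean(0),np.median(Z[tb]))
kn=(Z>.056)&(Z<.066)&(X>.55)&(Y<-.1)&(Y>-.2); print("knob",kn.sum(),P[kn].mean(0) if kn.any() else 0)
```

```text
spigot top 1042 0.0446 c 0.5113 -0.0858 r 0.0153 mean [ 0.511  -0.086   0.0445] pct [[0.4975, -0.0996], [0.5247, -0.0724]]
[0.1842 0.1855 0.2031 0.2197 0.2206]
boss top 9567 0.2196 c 4.7061 4.4465 r 6.2589 mean [ 0.5077 -0.003   0.2999] pct [[0.407, -0.1067], [0.4476, -0.065]]
flange top(part) 9573 0.1856 c 0.4272 -0.0866 r 0.0413 mean [ 0.4479 -0.0877  0.1857] pct [[0.4239, -0.1258], [0.467, -0.0477]]
0.46753246040802987 -0.12744120345363863 -0.04550613781902268
plate ((0.515380859375, -0.10056734830141068), (0.1860744059085846, 0.10435649752616882), 87.17788696289062) 0.034801365847713456
tab top 1169 ((0.5054551959037781, -0.15354683995246887), (0.008734812960028648, 0.06977438926696777), 85.61656951904297) [ 0.5067511  -0.15308142] 0.07058071734946292
knob 49 [ 0.55752353 -0.15620587  0.0590397 ]
```

>>> step_arm(fingers=[1,1,1,1,1,1,1,1], travel=[[0.42,-0.02,0],[0.42,-0.025,0],[0,0,0.4],[0,0,0.4],[0,0,0.2],[0,0,0.15],[0,0,0],[0,0,0]], twist=[0,0,0,0,0,0,0,0])

```text
time_s: 6.55
position: [0.5099, -0.0907, 0.0748]
tool_rot: [[0.999, -0.055, 0.001], [-0.055, -0.999, -0.0], [0.001, 0.0, -1.0]]
ft_force: [0.6, 0.1, -3.6]
grip_width: 0.0426
gripper_force: 62.9
```

Run:
```python
from h import *
s=monitor.observe(); C=cal("wrist"); im,d=optics.get_image("wrist"); cv2.imwrite("pics/w3.png",im)
print(s["time_s"],s["position"].round(4),s["ft_force"].round(2),s["wrist_torque"].round(2))
K,dd,T=C
v,u=np.mgrid[0:384,0:512]; q=cv2.undistortPoints(np.c_[u.ravel(),v.ravel()].astype(float)[:,None],K,dd)[:,0]; z=d.ravel()
P=((T[:3,:3]@np.c_[q[:,0]*z,-q[:,1]*z,-z].T).T+T[:3,3]).reshape(384,512,3)
hsv=cv2.cvtColor(im,cv2.COLOR_BGR2HSV); br=(cv2.inRange(hsv,(13,80,40),(32,255,255))>0)&(d>0)&(d<.25)
Z=P[...,2]; zz=Z[br]; print(np.percentile(zz,[5,30,70,95]).round(4))
b=P[br&(Z>zz.max()-.006)]; print("boss",np.percentile(b,[1,99],axis=0).round(4).tolist())
f=P[br&(Z<np.median(zz)+.0)&(Z<np.percentile(zz,30)+.004)]; print("fl",np.percentile(f,[0.2,99.8],axis=0).round(4).tolist())
```

```text
6.55 [ 0.5099 -0.0907  0.0748] [ 0.62  0.13 -3.59] [-0.05 -0.05  0.04]
[0.0701 0.0713 0.1047 0.1057]
boss [[0.4929, -0.1106, 0.1018], [0.533, -0.0702, 0.1063]]
fl [[0.5025, -0.1403, 0.035], [0.5534, -0.05, 0.075]]
```

>>> step_arm(fingers=[1,1,1,1,1,1], travel=[[-0.02,-0.04,0],[0,0,0],[0,0,0.08],[0,0,0.07],[0,0,0.05],[0,0,0]], twist=[0,0,0,0,0,0])

```text
time_s: 7.35
position: [0.5075, -0.0859, 0.0538]
tool_rot: [[0.999, -0.054, -0.001], [-0.054, -0.999, 0.0], [-0.001, -0.0, -1.0]]
ft_force: [-0.7, -0.2, -4.1]
grip_width: 0.0425
gripper_force: 62.9
```

>>> step_arm(fingers=[1,1,1], travel=[[0,0,0.02],[0,0,0.015],[0,0,0]], twist=[0,0,0])

```text
time_s: 7.72
position: [0.5077, -0.086, 0.0508]
tool_rot: [[0.999, -0.054, -0.0], [-0.054, -0.999, 0.0], [-0.0, -0.0, -1.0]]
ft_force: [-0.2, 1.0, -4.6]
grip_width: 0.0424
gripper_force: 62.9
```

>>> step_arm(fingers=[1,1,1], travel=[[0,0,0.01],[0,0,0.005],[0,0,0]], twist=[0,0,0])

```text
time_s: 8.1
position: [0.5078, -0.086, 0.0504]
tool_rot: [[0.999, -0.054, 0.001], [-0.054, -0.999, -0.001], [0.001, 0.0, -1.0]]
ft_force: [-3.1, 1.1, 7.8]
grip_width: 0.0426
gripper_force: 64.2
```

>>> step_arm(fingers=[-1,-1,-1,-1,-1,-1,-1,-1,-1], travel=[[0,0,0],[0,0,0],[0,0,0],[0,0,0],[0,0,-0.1],[0,0,-0.4],[0,0,-0.5],[0,0,-0.4],[0,0,0]], twist=[0,0,0,0,0,0,0,0,0])

```text
time_s: 9.22
position: [0.5088, -0.0864, 0.1928]
tool_rot: [[0.999, -0.054, 0.006], [-0.054, -0.999, -0.003], [0.007, 0.002, -1.0]]
ft_force: [-1.2, -0.6, -2.0]
grip_width: 0.0852
gripper_force: 0.0
```

```bash
cat > see.py <<'E'
from h import *
import sys
s=monitor.observe(); C=cal("wrist"); im,d=optics.get_image("wrist"); cv2.imwrite(sys.argv[1],im)
print(s["time_s"],s["position"].round(4),s["q"].round(1),s["ft_force"].round(2),s["wrist_torque"].round(2))
K,dd,T=C
v,u=np.mgrid[0:384,0:512]; q=cv2.undistortPoints(np.c_[u.ravel(),v.ravel()].astype(float)[:,None],K,dd)[:,0]; z=d.ravel()
P=((T[:3,:3]@np.c_[q[:,0]*z,-q[:,1]*z,-z].T).T+T[:3,3]).reshape(384,512,3)
Z=P[...,2]; Z[d<=0]=9
hsv=cv2.cvtColor(im,cv2.COLOR_BGR2HSV); br=(cv2.inRange(hsv,(13,80,40),(32,255,255))>0)&(Z<.1)
for n,m in (("boss",br&(Z>.06)),("flange",br&(Z<.06)&(Z>.03))):
    if m.sum()>50:
        a=P[m]; A=np.c_[a[:,:2]-a[:,:2].mean(0),np.ones(len(a))]; c=np.linalg.lstsq(A,a[:,2],rcond=None)[0]
        print(n,m.sum(),"z",np.median(a[:,2]).round(4),"slope",c[:2].round(3),np.percentile(a[:,:2],[1,99],axis=0).round(4).tolist())
tb=(np.abs(Z-.071)<.004)&(P[...,1]<-.14+.0)&~br; a=P[tb][:,:2].astype(np.float32)
if len(a)>50: print("tab",len(a),cv2.minAreaRect(a))
E
python3 see.py pics/w4.png
```

```text
9.225 [ 0.5088 -0.0864  0.1928] [-22.8  20.1  83.7   0.   75.7  70.3] [-1.16 -0.59 -1.96] [0.01 0.04 0.  ]
boss 2442 z 0.0807 slope [-0.111 -0.001] [[0.4902, -0.1056], [0.5312, -0.0655]]
flange 4648 z 0.0467 slope [-0.032  0.053] [[0.471, -0.2976], [0.6432, -0.047]]
tab 841 ((0.5054756999015808, -0.15374226868152618), (0.008904843591153622, 0.06998005509376526), 85.44163513183594)
```

>>> step_arm(fingers=[-1,-1,-1,-1,-1,-1,-1,-1,-1], travel=[[0.02,0.4,0],[0,0.5,0],[0,0.5,0],[0,0,0.45],[0,0,0.45],[0,0,0.4],[0,0,0.2],[0,0,0.1],[0,0,0]], twist=[0.008,0,0,0,0,0,0,0,0])

```text
time_s: 10.4
position: [0.4994, -0.2254, 0.0288]
tool_rot: [[0.997, -0.079, -0.001], [-0.079, -0.997, 0.001], [-0.001, -0.001, -1.0]]
ft_force: [0.2, -0.4, 0.2]
grip_width: 0.0853
gripper_force: 0.0
```

>>> step_arm(fingers=[-1,-1,-1,-1,-1,-1], travel=[[0,-0.05,0],[0,-0.03,0],[0,-0.02,0],[0,-0.02,0],[0,-0.02,0],[0,0,0]], twist=[0,0,0,0,0,0])

```text
time_s: 11.15
position: [0.5009, -0.2124, 0.0297]
tool_rot: [[0.997, -0.079, 0.001], [-0.079, -0.997, -0.002], [0.001, 0.001, -1.0]]
ft_force: [-1.7, -4.1, 2.6]
grip_width: 0.0853
gripper_force: 2.4
```

>>> step_arm(fingers=[-1,-1,-1,-1,-1,-1,-1,-1,-1,-1], travel=[[0,-0.02,0],[0,-0.03,0],[0,-0.05,0],[0,-0.05,0],[0,-0.05,0],[0,-0.05,0],[0,-0.05,0],[0,-0.05,0],[0,-0.05,0],[0,0,0]], twist=[0,0,0,0,0,0,0,0,0,0])

```text
time_s: 12.4
position: [0.5034, -0.1709, 0.029]
tool_rot: [[0.997, -0.078, -0.002], [-0.078, -0.997, 0.001], [-0.002, -0.001, -1.0]]
ft_force: [0.1, -0.5, -0.0]
grip_width: 0.0856
gripper_force: 0.0
```

```bash
python3 see.py pics/w5.png; python3 -c "
import cv2;cv2.imwrite('pics/w5b.png',cv2.resize(cv2.imread('pics/w5.png'),(640,480)))"
```

```text
12.4 [ 0.5034 -0.1709  0.029 ] [-31.5  33.6  92.7   0.   53.8  62.9] [ 0.06 -0.45 -0.03] [-0.04  0.03 -0.01]
flange 6525 z 0.0462 slope [-0.051  0.167] [[0.4893, -0.0838], [0.5443, -0.0589]]
tab 828 ((0.5014723539352417, -0.2144964337348938), (0.014543591998517513, 0.02271641418337822), 48.16789627075195)
```

View pics/w5b.png

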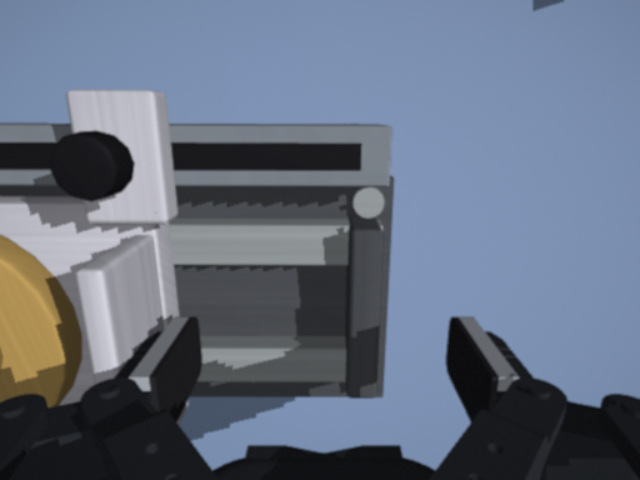

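>>> step_arm(fingers=[-1,-1,-1,-1,-1,-1,-1,-1,-1,-1], travel=[[0,-0.05,0],[0,-0.08,0],[0,-0.09,0],[0,-0.09,0],[0,-0.09,0],[0,-0.09,0],[0,-0.09,0],[0,-0.08,0],[0,-0.06,0],[0,-0.03,0]], twist=[0,0,0,0,0,0,0,0,0,0])

```text
time_s: 13.7
position: [0.5099, -0.0967, 0.0294]
tool_rot: [[0.997, -0.079, 0.0], [-0.079, -0.997, 0.0], [0.0, -0.0, -1.0]]
ft_force: [-2.2, -2.8, -0.6]
grip_width: 0.0855
gripper_force: 1.3
```

```bash
cat > knob.py <<'E'
from h import *
s=monitor.observe(); C=cal("wrist"); im,d=optics.get_image("wrist"); cv2.imwrite("pics/k.png",im); np.save("k.npy",d)
K,dd,T=C
v,u=np.mgrid[0:384,0:512]; q=cv2.undistortPoints(np.c_[u.ravel(),v.ravel()].astype(float)[:,None],K,dd)[:,0]; z=d.ravel()
P=((T[:3,:3]@np.c_[q[:,0]*z,-q[:,1]*z,-z].T).T+T[:3,3]).reshape(384,512,3)
a=np.array([.078,.997]); b=np.array([.997,-.078]); c=np.array([.5101,-.0980])
xs=(P[...,:2]-c)@a; ys=-((P[...,:2]-c)@b); Z=P[...,2]
print("t",s["time_s"],"tool",s["position"].round(4),"axis",((s["position"][:2]-c)@a).round(4),((s["position"][:2]-c)@b).round(4),"F along",(s["ft_force"][:2]@a).round(2),s["ft_force"].round(1))
dark=(im.max(2)<60)&(d>0)&(ys<-.045)&(ys>-.075)&(Z>.052)&(Z<.07)
if dark.sum()>10: print("knob",dark.sum(),"z",np.percentile(Z[dark],[50,90]).round(4),"xs",np.percentile(xs[dark],[2,98]).round(4),"travel",(np.percentile(xs[dark],[2,98]).mean()+.055).round(4))
tab=(np.abs(Z-.071)<.0025)&(ys<.0+.036)&(ys>-.036)&(im.min(2)>100)
if tab.sum()>20: print("tab",tab.sum(),np.percentile(xs[tab],[2,50,98]).round(4),"travel",(np.percentile(xs[tab],50)+.056).round(4))
E
python3 knob.py
```

```text
t 13.7 tool [ 0.5099 -0.0967  0.0294] axis 0.0013 -0.0003 F along -2.96 [-2.2 -2.8 -0.6]
knob 2813 z [0.0629 0.0639] xs [0.0544 0.0704] travel 0.1174
tab 2306 [-0.0454  0.061   0.0656] travel 0.117
```

>>> step_arm(fingers=[-1,-1,-1,-1,-1], travel=[[0,-0.02,0],[0,-0.02,0],[0,-0.02,0],[0,-0.02,0],[0,-0.01,0]], twist=[0,0,0,0,0])

```text
time_s: 14.38
position: [0.5107, -0.088, 0.0294]
tool_rot: [[0.997, -0.079, 0.0], [-0.079, -0.997, -0.0], [0.001, 0.0, -1.0]]
ft_force: [-0.7, -2.6, 1.2]
grip_width: 0.0857
gripper_force: 1.2
```

>>> step_arm(fingers=[-1,-1], travel=[[0,-0.01,0],[0,-0.005,0]], twist=[0,0])

```text
time_s: 14.62
position: [0.5108, -0.0866, 0.0294]
tool_rot: [[0.997, -0.079, 0.0], [-0.079, -0.997, -0.0], [0.0, 0.0, -1.0]]
ft_force: [-0.4, -2.7, 1.7]
grip_width: 0.0856
gripper_force: 1.2
```

>>> step_arm(fingers=[-1,-1], travel=[[0,-0.01,0],[0,-0.005,0]], twist=[0,0])

```text
time_s: 14.88
position: [0.5109, -0.0851, 0.0294]
tool_rot: [[0.997, -0.079, 0.0], [-0.079, -0.997, -0.0], [0.0, 0.0, -1.0]]
ft_force: [0.8, -3.0, 2.0]
grip_width: 0.0853
gripper_force: 1.2
```

```bash
python3 knob.py
```

```text
t 14.875 tool [ 0.5109 -0.0851  0.0294] axis 0.0129 -0.0002 F along -2.89 [ 0.8 -3.   2. ]
knob 2817 z [0.063  0.0639] xs [0.066  0.0819] travel 0.129
tab 2300 [-0.0338  0.0726  0.0772] travel 0.1286
```

>>> step_arm(fingers=[-1,-1], travel=[[0,-0.006,0],[0,-0.006,0]], twist=[0,0])

```text
time_s: 15.18
position: [0.5109, -0.0839, 0.0293]
tool_rot: [[0.997, -0.079, 0.0], [-0.079, -0.997, -0.0], [0.0, -0.0, -1.0]]
ft_force: [1.1, -2.8, 1.9]
grip_width: 0.0854
gripper_force: 1.2
```

>>> step_arm(fingers=[-1,-1], travel=[[0,-0.006,0],[0,-0.006,0]], twist=[0,0])

```text
time_s: 15.42
position: [0.5111, -0.0827, 0.0293]
tool_rot: [[0.997, -0.079, 0.0], [-0.079, -0.997, -0.0], [0.0, 0.0, -1.0]]
ft_force: [1.2, -2.7, 1.2]
grip_width: 0.0854
gripper_force: 1.2
```

>>> step_arm(fingers=[-1,-1], travel=[[0,-0.006,0],[0,-0.006,0]], twist=[0,0])

```text
time_s: 15.68
position: [0.5111, -0.0815, 0.0293]
tool_rot: [[0.997, -0.079, 0.0], [-0.079, -0.997, 0.0], [0.0, -0.0, -1.0]]
ft_force: [1.9, -2.2, 1.0]
grip_width: 0.0859
gripper_force: 1.2
```

>>> step_arm(fingers=[-1,-1], travel=[[0,-0.006,0],[0,-0.006,0]], twist=[0,0])

```text
time_s: 15.92
position: [0.5112, -0.0803, 0.0293]
tool_rot: [[0.997, -0.079, 0.0], [-0.079, -0.997, -0.0], [0.0, -0.0, -1.0]]
ft_force: [1.9, -2.4, 1.3]
grip_width: 0.0853
gripper_force: 1.2
```

>>> step_arm(fingers=[-1,-1], travel=[[0,-0.006,0],[0,-0.006,0]], twist=[0,0])

```text
time_s: 16.18
position: [0.5113, -0.0791, 0.0293]
tool_rot: [[0.997, -0.079, 0.0], [-0.079, -0.997, -0.0], [0.0, 0.0, -1.0]]
ft_force: [2.0, -2.0, 1.5]
grip_width: 0.0852
gripper_force: 1.2
```

>>> step_arm(fingers=[-1,-1], travel=[[0,-0.006,0],[0,-0.006,0]], twist=[0,0])

```text
time_s: 16.42
position: [0.5114, -0.0779, 0.0293]
tool_rot: [[0.997, -0.079, 0.0], [-0.079, -0.997, 0.0], [0.0, -0.0, -1.0]]
ft_force: [2.0, -2.9, 0.6]
grip_width: 0.0853
gripper_force: 1.2
```

>>> step_arm(fingers=[-1,-1], travel=[[0,-0.006,0],[0,-0.006,0]], twist=[0,0])

```text
time_s: 16.68
position: [0.5114, -0.0767, 0.0293]
tool_rot: [[0.997, -0.079, -0.0], [-0.079, -0.997, 0.0], [-0.0, -0.0, -1.0]]
ft_force: [2.3, -2.1, -0.2]
grip_width: 0.0855
gripper_force: 1.2
```

>>> step_arm(fingers=[-1,-1], travel=[[0,-0.006,0],[0,-0.006,0]], twist=[0,0])

```text
time_s: 16.92
position: [0.5115, -0.0755, 0.0293]
tool_rot: [[0.997, -0.079, -0.0], [-0.079, -0.997, 0.0], [-0.0, -0.0, -1.0]]
ft_force: [1.4, -2.3, 0.9]
grip_width: 0.0854
gripper_force: 1.2
```

>>> step_arm(fingers=[-1,-1], travel=[[0,-0.006,0],[0,-0.006,0]], twist=[0,0])

```text
time_s: 17.18
position: [0.5116, -0.0743, 0.0293]
tool_rot: [[0.997, -0.079, 0.0], [-0.079, -0.997, 0.0], [0.0, -0.0, -1.0]]
ft_force: [1.7, -2.9, 0.6]
grip_width: 0.0855
gripper_force: 1.2
```

>>> step_arm(fingers=[-1,-1], travel=[[0,-0.006,0],[0,-0.006,0]], twist=[0,0])

```text
time_s: 17.42
position: [0.5117, -0.0731, 0.0293]
tool_rot: [[0.997, -0.079, 0.0], [-0.079, -0.997, 0.0], [0.0, -0.0, -1.0]]
ft_force: [2.4, -2.5, -0.3]
grip_width: 0.0856
gripper_force: 1.2
```

>>> step_arm(fingers=[-1,-1], travel=[[0,-0.006,0],[0,-0.006,0]], twist=[0,0])

```text
time_s: 17.68
position: [0.5118, -0.0719, 0.0293]
tool_rot: [[0.997, -0.079, -0.0], [-0.079, -0.997, 0.0], [-0.0, 0.0, -1.0]]
ft_force: [1.0, -2.2, -0.1]
grip_width: 0.0857
gripper_force: 1.2
```

>>> step_arm(fingers=[-1,-1], travel=[[0,-0.006,0],[0,-0.006,0]], twist=[0,0])

```text
time_s: 17.92
position: [0.5118, -0.0707, 0.0293]
tool_rot: [[0.997, -0.079, -0.0], [-0.079, -0.997, 0.0], [-0.0, -0.0, -1.0]]
ft_force: [1.6, -2.7, -0.0]
grip_width: 0.0852
gripper_force: 1.0
```

```bash
python3 knob.py
```

```text
t 17.925 tool [ 0.5118 -0.0707  0.0293] axis 0.0274 -0.0004 F along -2.52 [ 1.6 -2.7 -0. ]
knob 2817 z [0.0629 0.0638] xs [0.0805 0.0963] travel 0.1434
tab 2305 [-0.0191  0.0872  0.0916] travel 0.1432
```

Run:
```python
from h import *
im=cv2.imread("pics/w2.png"); d=np.load("w2d.npy"); f=np.load("w2c.npz"); K,dd,T=[f[k] for k in f.files]
v,u=np.mgrid[0:384,0:512]; q=cv2.undistortPoints(np.c_[u.ravel(),v.ravel()].astype(float)[:,None],K,dd)[:,0]; z=d.ravel()
P=((T[:3,:3]@np.c_[q[:,0]*z,-q[:,1]*z,-z].T).T+T[:3,3]).reshape(384,512,3)
c=np.array([.5101,-.098]); xs=(P[...,:2]-c)@np.array([.078,.997]); Z=P[...,2]
m=(Z>.165)&(Z<.205)&(d>0)&(im[...,1]>im[...,2]+15)&(im[...,1]>im[...,0]); print(m.sum(),np.percentile(xs[m],[0.5,2,10,50]).round(4))
for x0 in (.42,.46,.5,.54):
    k=m&(abs(P[...,0]-x0)<.01); print(x0,k.sum(),np.percentile(xs[k],[1,5]).round(4) if k.any() else 0)
```

```text
27654 [0.0845 0.0848 0.0852 0.0911]
0.42 3920 [0.085  0.0853]
0.46 4445 [0.0848 0.0851]
0.5 4595 [0.0846 0.0849]
0.54 866 [0.0843 0.0846]
```

>>> step_arm(fingers=[-1,-1], travel=[[0,-0.006,0],[0,-0.006,0]], twist=[0,0])

```text
time_s: 18.23
position: [0.5119, -0.0694, 0.0293]
tool_rot: [[0.997, -0.079, -0.0], [-0.079, -0.997, 0.0], [-0.0, -0.0, -1.0]]
ft_force: [1.0, -1.5, 1.2]
grip_width: 0.0855
gripper_force: 0.7
```

>>> step_arm(fingers=[-1,-1], travel=[[0,-0.006,0],[0,-0.006,0]], twist=[0,0])

```text
time_s: 18.48
position: [0.5119, -0.0682, 0.0292]
tool_rot: [[0.997, -0.079, -0.001], [-0.079, -0.997, 0.0], [-0.001, -0.0, -1.0]]
ft_force: [0.3, -0.6, 0.8]
grip_width: 0.0856
gripper_force: 0.3
```

>>> step_arm(fingers=[-1,-1], travel=[[0,-0.006,0],[0,-0.006,0]], twist=[0,0])

```text
time_s: 18.73
position: [0.512, -0.067, 0.0292]
tool_rot: [[0.997, -0.079, -0.001], [-0.079, -0.997, 0.0], [-0.001, -0.0, -1.0]]
ft_force: [0.6, 0.7, -1.3]
grip_width: 0.0855
gripper_force: 0.0
```

Force dropped: 2.7, then 1.5, 0.6 and 0. I check the knob.

```bash
python3 knob.py
```

```text
t 18.725 tool [ 0.512  -0.067   0.0292] axis 0.0311 -0.0005 F along 0.7 [ 0.6  0.7 -1.3]
knob 2696 z [0.0608 0.0618] xs [0.0855 0.1015] travel 0.1485
tab 2359 [-0.0153  0.0921  0.0967] travel 0.1481
```

>>> step_arm(fingers=[-1,-1], travel=[[0,0,0],[0,0,0]], twist=[0,0])

```text
time_s: 19.02
position: [0.5122, -0.0672, 0.0293]
tool_rot: [[0.997, -0.079, -0.0], [-0.079, -0.997, 0.0], [-0.0, -0.0, -1.0]]
ft_force: [-0.3, -0.3, -0.1]
grip_width: 0.0853
gripper_force: 0.0
```

```bash
python3 knob.py
```

```text
t 19.025 tool [ 0.5122 -0.0672  0.0293] axis 0.0309 -0.0003 F along -0.3 [-0.3 -0.3 -0.1]
knob 2467 z [0.0584 0.0594] xs [0.087  0.1029] travel 0.15
tab 2402 [-0.0155  0.0936  0.0982] travel 0.1496
```

Plunger dropped 4.5 mm with the carrier jumping ahead of the finger: it is home at about 150 mm. I withdraw straight back and up.

>>> step_arm(fingers=[-1,-1,-1,-1,-1,-1,-1,-1], travel=[[0,0.1,0],[0,0.3,0],[0,0.4,0],[0,0.2,-0.3],[0,0,-0.5],[0,0,-0.5],[0,0,0],[0,0,0]], twist=[0,0,0,0,0,0,0,0])

```text
time_s: 20.08
position: [0.5038, -0.167, 0.1586]
tool_rot: [[0.997, -0.079, -0.001], [-0.079, -0.997, 0.001], [-0.001, -0.001, -1.0]]
ft_force: [0.0, 0.3, -0.6]
grip_width: 0.0856
gripper_force: 0.0
```

```bash
sed -i 's/np.percentile(xs\[dark\],\[2,98\]).mean()+.055/np.percentile(xs[dark],[2,98]).mean()+.055/' h.py; python3 knob.py
python3 - <<'E'
from h import *
im,_=optics.get_image("side"); cv2.imwrite("pics/s9.png",cv2.resize(im[110:260,190:390],(800,600),interpolation=cv2.INTER_CUBIC))
cv2.imwrite("pics/k9.png",cv2.resize(cv2.imread("pics/k.png"),(640,480)))
E
```

```text
t 20.075 tool [ 0.5038 -0.167   0.1586] axis -0.0693 -0.0009 F along 0.3 [ 0.   0.3 -0.6]
knob 599 z [0.0583 0.0593] xs [0.0867 0.1026] travel 0.1496
tab 1062 [0.0903 0.0935 0.098 ] travel 0.1495
```

View pics/k9.png

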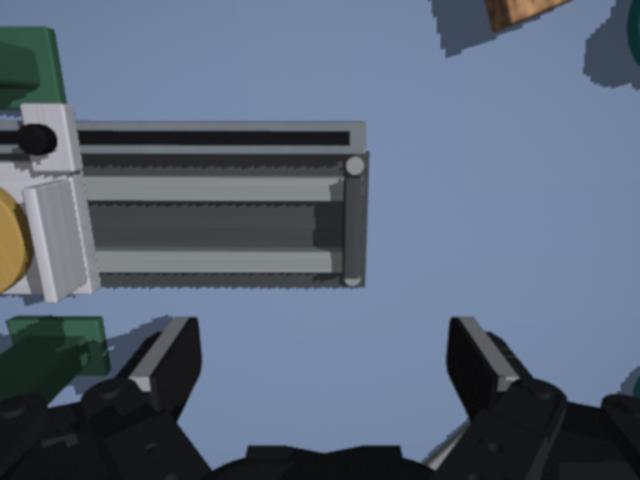

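View pics/s9.png

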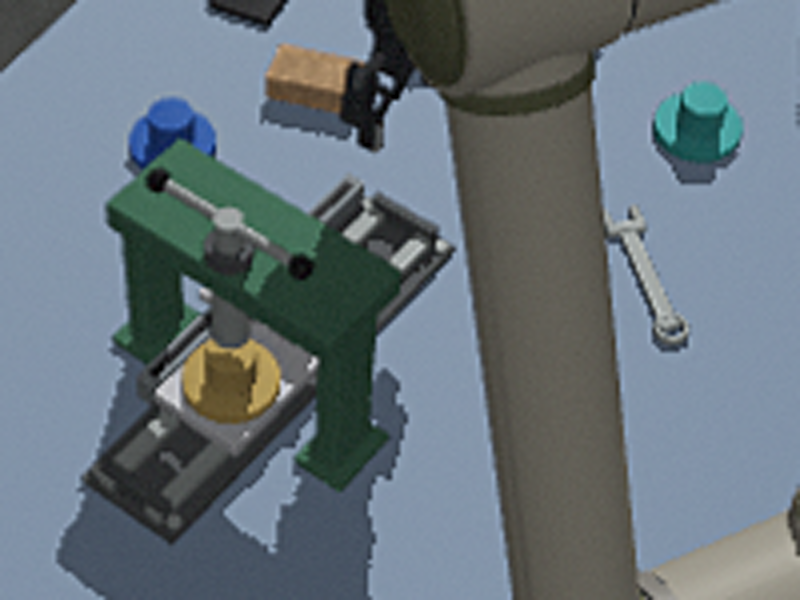

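The wrist view shows the carrier under the press with the knob at (38,138) down at 58–59 mm. The side crop shows the cap seated flat under the ram at (232,380), with the other things undisturbed and the robot clear. I hand the job in.

```bash
python3 -c "
from rig import close_job
print(close_job())"
```

```text
the job is handed in; nothing more can be done
None
```

The larger brass cap is seated boss up on the spigot, and the carrier is latched at the next station at about 150 mm of travel. The knob dropped 4.5 mm to its home height, so I did not press on for the 5 to 7 N rise. The interface could not tilt the tool, so I pushed upright with an open finger, clear of the beam, and handed in at about 20 s.

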